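Close up the blade-and-pin station

TASK

Class is over: close up the blade-and-pin station on the cutting mat. Put every loose lid that is lying out onto a pot of its own size and press each one fully home, then lower the cover plate onto the station's two pins and press it fully home too, and last of all turn the lock knob clockwise until it clicks past its detent. Lids may be missing (that pot then stays open); leave the other things on the table where they are.

Things in the scene. Friction and masses are not known exactly. Their poses are not given: they have to be found in the camera images.
- station: grey steel station, fixed. Origin: on the table under the middle of its four pots; x away from the robot at yaw 0, y left, z up. Deck 160 (x) by 232 mm (y), 30 mm high. Pots at x, y = +-40 mm: big at +x, small at -x. Cheek walls with a pin each at y = +-107 mm (see pin points). The lock knob is at x = -128 mm on a deck extension 110 mm wide
- pin_l (a point): point of the station's left (+y) pin, 126 mm above the table: steel, 10 mm thick, tapered, on top of a cheek wall 18 mm thick, 150 mm long (station x), 100 mm high. Just inside each cheek is a black rubber support strip, 107 mm high and 11 mm wide; both slide down together, and stay, when the cover is pressed
- pin_r (a point): point of the station's right (-y) pin, 126 mm above the table: steel, 10 mm thick, tapered, on top of a cheek wall 18 mm thick, 150 mm long (station x), 100 mm high. Just inside each cheek is a black rubber support strip, 107 mm high and 11 mm wide; both slide down together, and stay, when the cover is pressed
- pot_big_l (a point): centre of the rim of the big pot left (+y) far (+x); level with the rim, 55 mm above the table. Round neck 58 mm across, takes either big lid. A stiff black rubber seal ring round the neck holds a lid 7 mm proud (lid origin 50 mm above the table); pressed with 11 N or more it slides down, and stays, until the lid is home on the rim (lid origin at 43 mm)
- pot_big_r (a point): centre of the rim of the big pot right (-y) far (+x); level with the rim, 55 mm above the table. Round neck 58 mm across, takes either big lid. A stiff black rubber seal ring round the neck holds a lid 7 mm proud (lid origin 50 mm above the table); pressed with 11 N or more it slides down, and stays, until the lid is home on the rim (lid origin at 43 mm)
- pot_small_l (a point): centre of the rim of the small pot left (+y) near (-x); level with the rim, 55 mm above the table. Round neck 42 mm across, takes either small lid. A stiff black rubber seal ring round the neck holds a lid 7 mm proud (lid origin 50 mm above the table); pressed with 11 N or more it slides down, and stays, until the lid is home on the rim (lid origin at 43 mm)
- pot_small_r (a point): centre of the rim of the small pot right (-y) near (-x); level with the rim, 55 mm above the table. Round neck 42 mm across, takes either small lid. A stiff black rubber seal ring round the neck holds a lid 7 mm proud (lid origin 50 mm above the table); pressed with 11 N or more it slides down, and stays, until the lid is home on the rim (lid origin at 43 mm)
- lid_big1: loose big steel press-on lid, 71 mm across, about 60 g, right way up; None if absent. Origin: centre of the skirt's lower edge, z up. Skirt 12 mm deep, open below, 63 mm wide inside; flat top at 16 mm; in its middle a round aluminium grip 26 mm across from 16 to 42 mm. Fits both pots of its size, any way round
- lid_big2: loose big steel press-on lid, 71 mm across, about 60 g, right way up; None if absent. Origin: centre of the skirt's lower edge, z up. Skirt 12 mm deep, open below, 63 mm wide inside; flat top at 16 mm; in its middle a round aluminium grip 26 mm across from 16 to 42 mm. Fits both pots of its size, any way round
- lid_small1: loose small steel press-on lid, 55 mm across, about 60 g, right way up; None if absent. Origin: centre of the skirt's lower edge, z up. Skirt 12 mm deep, open below, 47 mm wide inside; flat top at 16 mm; in its middle a round aluminium grip 26 mm across from 16 to 42 mm. Fits both pots of its size, any way round
- lid_small2: loose small steel press-on lid, 55 mm across, about 60 g, right way up; None if absent. Origin: centre of the skirt's lower edge, z up. Skirt 12 mm deep, open below, 47 mm wide inside; flat top at 16 mm; in its middle a round aluminium grip 26 mm across from 16 to 42 mm. Fits both pots of its size, any way round
- cover: loose aluminium plate 150 (x) by 244 (y) by 6 mm, 280 g. Origin: centre of underside, z up. 16 mm square holes at y = +-107 mm. Bar handle in the middle, 20 wide (x), 80 long (y), up to 40 mm above the underside. Goes on either way round, x along station x, holes over pins. Underside 107 mm above the table when just laid on; some 10 N on the handle's middle slides it home on the cheeks at 100 mm
- lock (a joint): lock knob's angle, rad: 0 unlocked, grows clockwise seen from above, stops at 0 and 1.1. A spring detent in the middle (0.55, some 0.08 N m): let go before it, it springs back to 0; past it, it snaps on to 1.1 = locked, and stays
- lock_grip (a point): point on the lock knob's vertical axis at gripping height (69 mm above the table), turns with the knob. The knob is a black bar 46 mm long (this point's x), 14 mm wide (y), 51 to 79 mm above the table, on a 48 mm disc; at 0 the bar points along station x
- glue: white glue bottle, 64 mm across, 170 mm tall; bystander, origin under its centre
- foam1: white foam-board block 50 x 60 x 35 mm; bystander, origin under its centre
- foam2: white foam-board cube, 50 mm; bystander, origin under its centre
- ruler: steel ruler 30 x 160 x 4 mm lying flat; bystander
- tape: roll of brown tape, 72 mm across, 24 mm high; bystander
- mug: white mug, 76 mm across, 90 mm tall; bystander
- marker: black marker pen, 14 mm thick, 130 to 145 mm long, lying; bystander
There are look-alikes about, which are no part of the job. Leave any black look-alike of the lid_big1 alone.

How it is judged:
On the way, in this order (a step that is already met when the one before it is completed fails the run):
1. every lid present is pressed fully home on a pot of its size ((horizontal distance between lid_big1 and pot_big_l below 0.008 m or horizontal distance between lid_big1 and pot_big_r below 0.008 m) and z of lid_big1 in the frame of station between 0.038 and 0.046 m and angle between each of lid_big1, lid_big2, lid_small1, lid_small2's own z axis and vertical below 0.1 rad and (horizontal distance between lid_big2 and pot_big_l below 0.008 m or horizontal distance between lid_big2 and pot_big_r below 0.008 m) and z of lid_big2 in the frame of station between 0.038 and 0.046 m and (horizontal distance between lid_small1 and pot_small_l below 0.008 m or horizontal distance between lid_small1 and pot_small_r below 0.008 m) and z of lid_small1 in the frame of station between 0.038 and 0.046 m and (horizontal distance between lid_small2 and pot_small_l below 0.008 m or horizontal distance between lid_small2 and pot_small_r below 0.008 m) and z of lid_small2 in the frame of station between 0.038 and 0.046 m), for 0.2 s.
2. the cover plate is on the pins and pressed fully home (x of cover in the frame of station between -0.01 and 0.01 m and y of cover in the frame of station between -0.01 and 0.01 m and z of cover in the frame of station between 0.0967 and 0.1033 m and angle between cover's own z axis and vertical below 0.06 rad), for 0.2 s.
3. the lock knob has been turned past its detent (value of joint lock above 0.9 rad), for 0.2 s.
At the end, for the whole second after the job is handed in: every lid present sits on a pot of its size, centred within 8 mm, level and within 3 mm of fully home (7 mm proud is not home); the cover is on its pins, level and within 3.3 mm of fully home; the lock stands beyond 0.9 rad; all at rest (all of step 1 and all of step 2 and value of joint lock above 0.9 rad and linear speed of cover below 0.02 m/s); the robot touches nothing.
It fails at once if a bystander (glue bottle, foam block, foam cube, ruler, tape, mug or marker) is moved more than 6 cm (distance of any of glue, foam1, foam2, ruler, tape, mug, marker from where it was at the start of the episode above 0.06 m).
Of lid_big1, lid_big2, lid_small1, lid_small2 only 2 to 4 are there at a start; the rules pass over those that are not, and their reading is None.
At some moment in a run one of lid_big1, lid_big2, lid_small1, lid_small2, cover may be knocked a few centimetres aside while the robot is not near it.
It also fails if it takes over 210 s, if anything falls off the work surface, if the arm or the gripper's body presses on something with over 40 N, if the wrist force passes 120 N, or if a joint passes its speed limit or range.

ROBOT

A 6-joint arm with a two-finger parallel gripper is mounted at the origin on the work surface. World frame = base frame: x ahead of the robot, y to its left, z up, the work surface at z = 0. Lengths are in m, angles in rad, forces in N, time in s.
With the tool pointing down it reaches from about 0.275 to 1 m from the base axis. Payload 8.4 kg.
Tool frame: the origin (TCP) lies on the mounting face of the last link; the fingertips stand 173 mm ahead of it and the grasp point (between the pads) lies 155 mm ahead of it (env.pinch_z is the distance from the TCP to the grasp point, in m); z points along the fingers, y is the line along which they close (so a half turn about z gives the same grasp; the last joint's range is limited). The gripper opens to 85 mm and grips with 20 to 120 N. Pads are 22 mm wide; open, the fingers measure 114 mm over their backs; the gripper's body (76 mm by 85 mm) begins 54 mm behind the grasp point. The pads swing forward as they close: fully open they stand 13 mm farther back than shut.
Start: joints at [-1.207, 0.353, 1.633, -0, 1.155, -0.002], TCP at [0.224, -0.584, 0.405] pointing down, gripper open.
Joint ranges: [-2.63, 2.63], [-0.92, 2.1], [0.06, 2.66], [-1.3, 4.44], [0, 2.69], [-3.02, 3.02]. Speed limits (rad/s): [2.22, 2.22, 2.79, 3.14, 3.14, 3.14].

INTERFACE

Orientations are given as a unit quaternion [x, y, z, w].
In Python, from bench import env gives the robot as it stands.
- The arm moves only by the shell command python3 -m jog 'ROWS' [FORCE]. ROWS is JSON, a list of rows, each a list of 7 numbers: the shift along the tool's x, y, z in m, then the turn, a rotation vector about the tool's x, y, z in rad, then the opening, from -1 (shut) to 1 (fully open). In form: [[dx, dy, dz, ax, ay, az, hand], ...]. A call has 1 to 12 rows; each row shifts and turns the commanded pose from where the row before left it, along the tool's axes as they then stand; what a row does not reach is not made up. A row lasts 1/12 s, in which the tool goes at most 41.7 mm and 7.16 degrees, less where a joint would pass 70% of its speed; a pose out of reach is approached as far as the arm can. A call with a gripper value outside its range is refused whole. The fingers move at their own pace and stop on an object; FORCE is the grip in N (left out, the last holds). Time passes only in rows, so rows that do not move let the fingers close. It gives the time, the measured TCP pose, the force, the opening and the grip force at its end, in the units of the state.
- env.get_obs(): the state, without advancing time (a new reading comes with each control period).
- env.capture(name): name is "scene" or "top"; returns (picture, depth): 384x512x3 uint8, blue, green, red; 384x512 float32, m along the optical axis (not along the pixel's ray), 0 where there is no reading.
- env.camera_info(name): a dict with "intrinsics" (3x3 intrinsics, pixels), "eye" and "attitude" of the camera in the world. Camera axes: x right, y up, looking along -z (the intrinsics and any distortion apply to the point x, -y, -z); pixel columns grow to the right and rows downward; lengths in m; the calibration is good to about 2 mm. A picture is of the moment at which its call begins. camera_info takes no time and is no camera call.
- env.close_job(): hands the job in; it is judged then, once.
Trained networks look in the newest picture that a camera, given by its name, has taken for a name from the list of things; names that differ only in an ending like _2 or _b are one class to them, and where a whole thing is asked for, a point or a joint stands for the part that bears it (a point fixed in the world has none). Each returns a list of dicts, best first, with "p" (0 to 1); they miss things now and then, are a little off and sometimes report something else, mostly with a low value. They report only what shows in the picture. A call takes as long as a camera call. They do not tell look-alikes from the thing itself.
- env.look_for(camera, target): "bbox" ([centre column, centre row, width, height] in pixels, round what is visible of it).
- env.regions_of(camera, target): "region" (384x512 bool, what is visible of it) and "bbox" ([centre column, centre row, width, height] in pixels, round what is visible of it).
The state is a dict: "t": time; "joint_pos": joint angles; "joint_velocities": joint speeds; "effort": joint torques, N m; "tool_pos": TCP position; "tcp_rot": TCP orientation; "ft_force": force on the tool from outside, world axes, zero at the start; "wrist_torque": the same for the moment, N m; "width": finger opening in m; "grip_force": force on a finger pad.
Only numpy, scipy, OpenCV 4.12 (cv2) and the standard library are available. Lean on these libraries where they do the work, as an engineer would, in place of code of your own. Each camera call takes 0.05 s, during which the arm holds its last target. There are 200 camera calls.

## Working session

There is one attempt and no reset: what is moved stays moved. The work goes in short steps, Python scripts to look and compute and a shell command to move; the robot and the scene stay as the last step left them, time stands still between calls to the robot, and variables do not carry over. Pictures are saved under pics/ and viewed, at most 14 in all, crops included, and the job is handed in when it is done.

```bash
mkdir -p pics; ls
python3 - <<'E'
from bench import env
import cv2,numpy as np
for c in("scene","top"):
    im,d=env.capture(c); cv2.imwrite(f"pics/{c}0.png",cv2.resize(im,(800,600))); i=env.camera_info(c); print(c,i)
print(env.get_obs())
E
```

```text
pics
scene {'intrinsics': array([[416.94523942,   0.        , 254.77620712],
       [  0.        , 416.94523942, 195.12275046],
       [  0.        ,   0.        ,   1.        ]]), 'eye': array([ 1.42168231, -0.09031012,  0.91425134]), 'attitude': array([0.3039479 , 0.2575077 , 0.61196176, 0.68323368])}
top {'intrinsics': array([[494.55380104,   0.        , 259.3297306 ],
       [  0.        , 494.55380104, 186.12886864],
       [  0.        ,   0.        ,   1.        ]]), 'eye': array([0.37627716, 0.03477291, 1.38079803]), 'attitude': array([-0.05187006,  0.05656099,  0.71188019, -0.69809523])}
{'t': 0.1, 'joint_pos': array([-1.20736590e+00,  3.53584322e-01,  1.63404970e+00, -1.45455911e-05,
        1.15518930e+00, -2.40221851e-03]), 'joint_velocities': array([-0.00081293, -0.00151013, -0.00105627,  0.00015529, -0.00069185,
       -0.00042791]), 'effort': array([-5.66991275e-05, -6.06353617e+01, -3.42817998e+01,  9.26753501e-05,
        3.84972387e-03, -5.45737620e-06]), 'tool_pos': array([ 0.22350318, -0.58345133,  0.40403753]), 'tcp_rot': array([ 9.83316681e-01,  1.81900870e-01, -1.17018060e-04, -6.04141924e-04]), 'ft_force': array([ 0.46926284,  0.2422671 , -1.04409122]), 'wrist_torque': array([ 0.00919699,  0.0296624 , -0.00540667]), 'grip_force': 0.0, 'width': 0.08480393206647821}
```

View pics/top0.png

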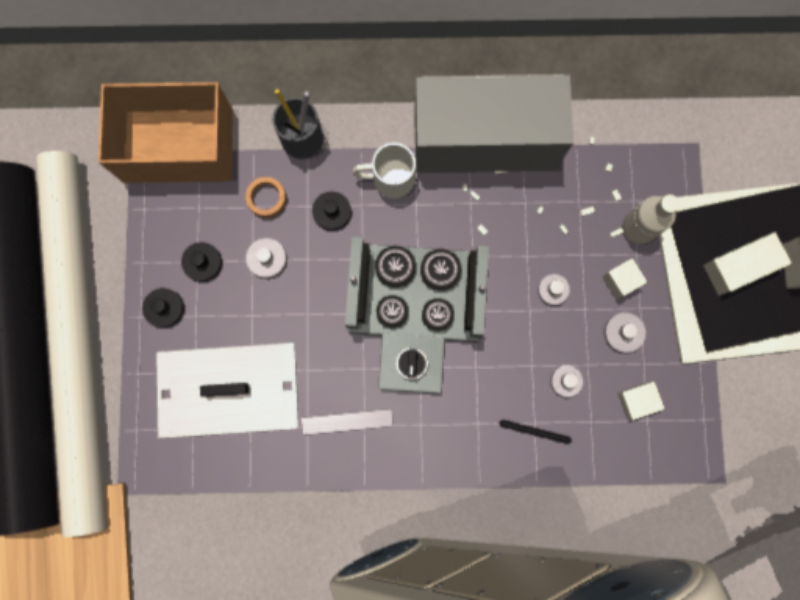

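View pics/scene0.png

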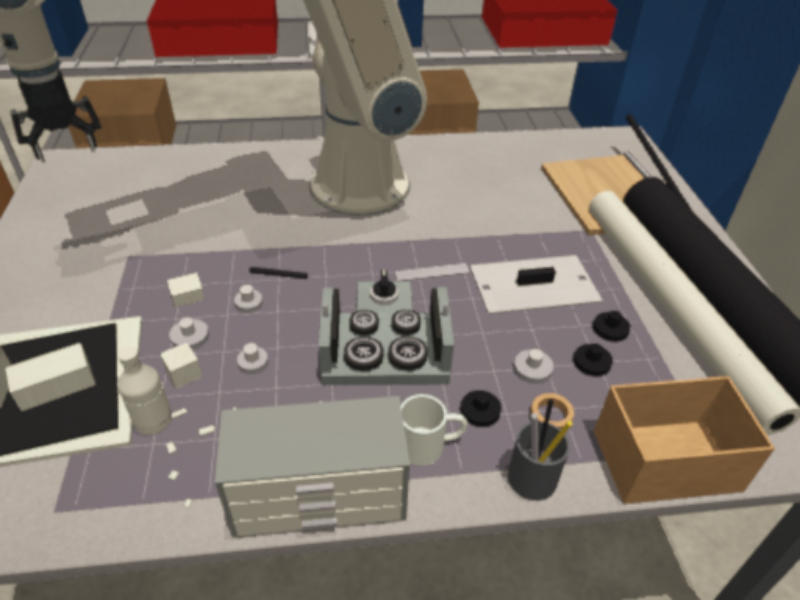

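The top view (800x600 pixels) shows the station at (417,300) with its knob at (412,363), and the cover at (227,390).
- **Steel lids:** big at (266,257) and (627,332), small at (554,289) and (568,380). Pale metal, two sizes, so they fit the description.
- **Look-alikes:** the black ones at (331,210), (201,261) and (163,307), to be left alone.

Next I'll measure.

```bash
cat > h.py <<'E'
from bench import env
import cv2,numpy as np
from scipy.spatial.transform import Rotation as R
def cloud(c="top"):
    im,d=env.capture(c); i=env.camera_info(c); K=i["intrinsics"]
    v,u=np.mgrid[:384,:512]
    p=np.stack([(u-K[0,2])*d/K[0,0],-(v-K[1,2])*d/K[1,1],-d],-1)
    P=p@R.from_quat(i["attitude"]).as_matrix().T+i["eye"]; P[d==0]=np.nan
    return im,P
def near(P,c,r,z0,z1):
    m=(np.hypot(P[...,0]-c[0],P[...,1]-c[1])<r)&(P[...,2]>z0)&(P[...,2]<z1)
    return m
def grips(im,P):
    """lid grips: blobs with top at ~42 mm; centre (x,y), brightness, skirt diameter"""
    z=P[...,2]; m=((z>.034)&(z<.048)).astype(np.uint8)
    n,l,s,c=cv2.connectedComponentsWithStats(m)
    out=[]
    for k in range(1,n):
        if 25<s[k,4]<150 and max(s[k,2:4])<20:
            q=P[l==k]; ce=(q[:,:2].max(0)+q[:,:2].min(0))/2
            out.append((np.round(c[k],1),np.round(np.median(q[:,:2],0),4),np.round(ce,4),int(s[k,4]),int(im[l==k].mean())))
    return out
E
python3 - <<'E'
from h import *
im,P=cloud(); 
z=P[...,2]
print("table",[np.round(np.nanmedian(z[a:a+10,b:b+10]),4) for a,b in((300,250),(230,120),(120,230),(300,420))])
for g in grips(im,P): print(g)
for t in("lid_big1","lid_small1","cover","station","lock_grip"):
    for r in env.regions_of("top",t):
        q=P[r["region"]]; print(t,round(r["p"],2),np.round(r["bbox"]),np.round(np.nanmedian(q,0),4))
# station
m=(z>.095)&(z<.115)
n,l,s,c=cv2.connectedComponentsWithStats(m.astype(np.uint8))
for k in range(1,n):
    if s[k,4]>60:
        q=P[l==k][:,:2]; rr=cv2.minAreaRect((q*1000).astype(np.float32)); print("high",np.round(c[k]),s[k,4],np.round(rr[0],1),np.round(rr[1],1),round(rr[2],2))
E
```

```text
table [np.float64(-0.0002), np.float64(0.0054), np.float64(0.0001), np.float64(-0.0005)]
(array([197.1,  94. ]), array([0.8447, 0.1914]), array([0.8565, 0.1958]), 39, 31)
(array([211. , 132.3]), array([0.7382, 0.1553]), array([0.7371, 0.1555]), 66, 48)
(array([403.5, 145.6]), array([ 0.687 , -0.3781]), array([ 0.6941, -0.3839]), 35, 86)
(array([168.4, 163.3]), array([0.6526, 0.2734]), array([0.652 , 0.2735]), 73, 208)
(array([126.3, 165.5]), array([0.6486, 0.3894]), array([0.6486, 0.3897]), 73, 44)
(array([458.1, 178.2]), array([ 0.5944, -0.5239]), array([ 0.5961, -0.5227]), 46, 81)
(array([396.3, 177.6]), array([ 0.6002, -0.35  ]), array([ 0.5967, -0.3577]), 86, 191)
(array([356.1, 184. ]), array([ 0.5842, -0.2417]), array([ 0.5846, -0.242 ]), 66, 209)
(array([101. , 195.5]), array([0.565 , 0.4569]), array([0.5663, 0.4567]), 76, 44)
(array([288.3, 200.1]), array([ 0.5429, -0.0537]), array([ 0.543 , -0.0522]), 26, 68)
(array([250.7, 198.8]), array([0.5484, 0.0474]), array([0.548 , 0.0485]), 82, 122)
(array([280.1, 201.1]), array([ 0.541 , -0.0317]), array([ 0.5395, -0.0317]), 70, 119
[... 859 characters left out ...]
87.  64.] [0.4159 0.3407 0.0056]
cover 0.51 [266. 235.  16.  18.] [0.4552 0.0171 0.0544]
station 0.56 [268. 203.  89. 101.] [0.5567 0.0092 0.0439]
station 0.19 [170. 129.  26.  28.] [0.7651 0.2735 0.0223]
lock_grip 0.63 [264. 231.  15.  16.] [0.4551 0.0166 0.0542]
high [89. 66.] 351 [916.6 471.7] [107.8 228.1] 34.23
high [114.  97.] 258 [823.2 407.8] [114.6 243.7] 34.53
high [189.  80.] 121 [873.9 210.1] [69.7 79.3] 1.46
high [316.  98.] 229 [ 810.1 -130.1] [  4.5 258.3] 0.19
high [  7. 243.] 3425 [503.7 674.5] [620.2  51.8] 4.63
high [416. 140.] 171 [ 695.9 -402.3] [62.  56.4] 37.97
high [228. 180.] 575 [593.1 105.1] [ 30.2 150.6] 84.99
high [305. 185.] 577 [574.8 -95.8] [ 30.5 149.6] 84.47
```

Run:
```python
import cv2
im=cv2.imread("pics/top0.png")
im=cv2.resize(im[190:440,130:680],None,fx=1.45,fy=1.45); cv2.imwrite("pics/crop0.png",im)
```

```text
(no output)
```

View pics/crop0.png

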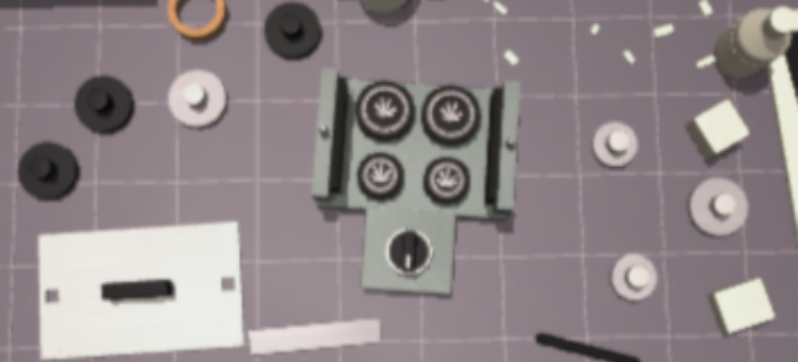

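The crop confirms the four pale steel lids at crop (195,95), (723,205), (617,143) and (638,277); the black ones stay. I'll turn the tool first, then check the station pose with the second camera.

```bash
cat >> h.py <<'E'
def go(x,y,z,psi=None):
    """print shift/turn in tool axes from the measured pose"""
    o=env.get_obs(); r=R.from_quat(o["tcp_rot"]); M=r.as_matrix()
    d=M.T@(np.array([x,y,z])-o["tool_pos"]); h=np.arctan2(M[1,0],M[0,0])
    t=(r.inv()*R.from_matrix([[np.cos(psi or h),np.sin(psi or h),0],[np.sin(psi or h),-np.cos(psi or h),0],[0,0,-1]])).as_rotvec()
    print("t",round(o["t"],2),"pos",np.round(o["tool_pos"],4),"psi",round(h,3),"shift mm",np.round(d*1000,1),"turn",np.round(t,4),"F",np.round(o["ft_force"],1),"w",round(o["width"]*1000,1))
def step(P):
    z=P[...,2]; m=near(P,(.584,.005),.17,.095,.113)
    n,l,s,c=cv2.connectedComponentsWithStats(m.astype(np.uint8)); out=[]
    for k in range(1,n):
        if s[k,4]>200:
            rr=cv2.minAreaRect((P[l==k][:,:2]*1000).astype(np.float32)); out.append((np.round(rr[0],1),np.round(rr[1],1),round(rr[2],2)))
    return out
E
python3 - <<'E'
from h import *
for c in("scene","top"):
    im,P=cloud(c); print(c,step(P))
    for g in grips(im,P):
        if abs(g[1][1])<.5 and g[1][0]<.7 and g[4]>150: print(g)
E
python3 -m jog '[[0,0,0,0,0,-0.124,0.2],[0,0,0,0,0,-0.124,0.2],[0,0,0,0,0,-0.124,0.2],[0,0,0,0,0,-0.124,0.2],[0,0,0,0,0,-0.124,0.2],[0,0,0,0,0,-0.124,0.2],[0,0,0,0,0,-0.124,0.2],[0,0,0,0,0,-0.124,0.2],[0,0,0,0,0,-0.122,0.2]]' 80
python3 -c "
from h import *
go(.5845,-.2417,.26,1.48);go(.421,-.2573,.26,1.48)"
```

```text
scene [(array([576.1, -98.9]), array([ 30.3, 151.4]), 85.02), (array([591.8, 102.3]), array([ 30.6, 153.7]), 85.14)]
(array([157. , 186.1]), array([ 0.4256, -0.2607]), array([ 0.4238, -0.2609]), 50, 170)
(array([118.5, 207.4]), array([ 0.5107, -0.3675]), array([ 0.5091, -0.3688]), 61, 172)
(array([159.9, 223.9]), array([ 0.5898, -0.2442]), array([ 0.5873, -0.2445]), 64, 176)
(array([342.4, 227.6]), array([0.6551, 0.2703]), array([0.6533, 0.2694]), 60, 175)
top [(array([593. , 105.2]), array([ 30.3, 151.3]), 84.85), (array([574., -96.]), array([ 30.4, 148.5]), 84.72)]
(array([168.4, 163.2]), array([0.6525, 0.2741]), array([0.6527, 0.2733]), 69, 209)
(array([403.5, 181.7]), array([ 0.589 , -0.3722]), array([ 0.5854, -0.3723]), 27, 224)
(array([355.9, 183.9]), array([ 0.5846, -0.2414]), array([ 0.5849, -0.241 ]), 69, 206)
(array([402.7, 211.8]), array([ 0.5047, -0.3654]), array([ 0.5059, -0.3658]), 73, 205)
(array([364.5, 243.6]), array([ 0.4205, -0.2573]), array([ 0.4217, -0.2573]), 75, 210)
(array([417. , 258.7]), array([ 0.3773, -0.3962]), array([ 0.3801, -0.3962]), 66, 220)
t: 1.25
tool_pos: [0.2236, -0.5837, 0.4047]
tcp_rot: [0.736, 0.676, -0.0, 0.0]
ft_force: [-0.2, -0.3, 0.6]
width: 0.0508
grip_force: 0.0
t 1.25 pos [ 0.2236 -0.5837  0.4047] psi 1.486 shift mm [371.3 330.7 144.7] turn [0.     0.     0.0059] F [-0.2 -0.3  0.6] w 50.8
t 1.25 pos [ 0.2236 -0.5837  0.4047] psi 1.486 shift mm [341.9 169.1 144.7] turn [0.     0.     0.0059] F [-0.2 -0.3  0.6] w 50.8
```

```bash
python3 -m jog '[[0.034,0.017,0,0,0,0.006,0.2],[0.034,0.017,0,0,0,0,0.2],[0.034,0.017,0,0,0,0,0.2],[0.034,0.017,0,0,0,0,0.2],[0.034,0.017,0,0,0,0,0.2],[0.034,0.017,0,0,0,0,0.2],[0.034,0.017,0,0,0,0,0.2],[0.034,0.017,0,0,0,0,0.2],[0.034,0.017,0.02,0,0,0,0.2],[0.034,0.017,0.04,0,0,0,0.2],[0,0,0.04,0,0,0,0.2],[0,0,0.04,0,0,0,0.2]]'
python3 -c "
from h import *
go(.4225,-.259,.194,1.48)"
```

```text
t: 2.25
tool_pos: [0.4212, -0.2691, 0.2749]
tcp_rot: [0.74, 0.673, 0.001, 0.002]
ft_force: [0.7, -0.7, -1.4]
width: 0.0515
grip_force: 0.0
t 2.25 pos [ 0.4212 -0.2691  0.2749] psi 1.477 shift mm [10.3  0.1 80.9] turn [ 0.0033  0.0016 -0.0031] F [ 0.7 -0.7 -1.4] w 51.5
```

```bash
python3 -m jog '[[0,0,0,0,0,0,0.2],[0,0,0,0,0,0,0.2]]' >/dev/null
python3 -c "
from h import *
go(.4225,-.259,.194,1.48)"
```

```text
t 2.42 pos [ 0.4194 -0.27    0.2741] psi 1.474 shift mm [11.1  2.3 80.1] turn [-0.0041 -0.0021 -0.0059] F [ 0.4 -0.3  0.7] w 51.2
```

```bash
python3 -m jog '[[0.006,0.001,0,0,0,-0.006,0.2],[0.005,0.001,0.02,0,0,0,0.2],[0,0,0.02,0,0,0,0.2],[0,0,0.02,0,0,0,0.2],[0,0,0.02,0,0,0,0.2],[0,0,0,0,0,0,-1],[0,0,0,0,0,0,-1],[0,0,0,0,0,0,-1],[0,0,0,0,0,0,-1]]' 40
python3 -c "
from h import *
go(.4225,-.259,.194,1.48)"
```

```text
t: 3.17
tool_pos: [0.4238, -0.2603, 0.1971]
tcp_rot: [0.739, 0.674, 0.0, 0.002]
ft_force: [1.3, -0.9, 2.9]
width: 0.0245
grip_force: 39.6
t 3.17 pos [ 0.4238 -0.2603  0.1971] psi 1.48 shift mm [ 1.2 -1.4  3.1] turn [ 0.0029  0.0015 -0.0004] F [ 1.3 -0.9  2.9] w 24.5
```

```bash
python3 -m jog '[[0,0,0,0,0,0,0.2],[0,0,0,0,0,0,0.2],[0,0,0,0,0,0.12,0.2],[0,0,0,0,0,0.12,0.2],[0,0,0,0,0,0.12,0.2],[0,0,0,0,0,0.12,0.2],[0,0,0,0,0,0.12,0.2],[0,0,0,0,0,0.12,0.2],[0,0,0,0,0,0.12,0.2],[0,0,0,0,0,0.12,0.2],[0,0,0,0,0,0.12,0.2],[0,0,0,0,0,0.12,0.2]]'
python3 -m jog '[[0,0,0,0,0,0.12,0.2],[0,0,0,0,0,0.12,0.2],[0,0,0,0,0,0,-1],[0,0,0,0,0,0,-1],[0,0,0,0,0,0,-1],[0,0,0,0,0,0,-1]]'
python3 -c "
from h import *
go(.4225,-.259,.194,1.48)"
```

```text
t: 4.17
tool_pos: [0.4231, -0.2598, 0.1955]
tcp_rot: [0.991, 0.136, 0.0, 0.0]
ft_force: [-0.4, 0.6, 0.4]
width: 0.0511
grip_force: 0.0
t: 4.67
tool_pos: [0.4231, -0.2598, 0.1956]
tcp_rot: [1.0, 0.022, 0.0, 0.0]
ft_force: [-0.8, 0.3, 4.4]
width: 0.0243
grip_force: 39.0
t 4.67 pos [ 0.4231 -0.2598  0.1956] psi 0.044 shift mm [-0.5 -0.8  1.6] turn [ 4.000e-04 -1.000e-04 -1.436e+00] F [-0.8  0.3  4.4] w 24.3
```

```bash
python3 -m jog '[[0,0,0,0,0,0,0.2],[0,0,0,0,0,0,0.2],[0,0,-0.02,0,0,0,0.2],[0,0,-0.04,0,0,-0.12,0.2],[0,0,-0.02,0,0,-0.12,0.2],[0,0,0,0,0,-0.12,0.2],[0,0,0,0,0,-0.12,0.2],[0,0,0,0,0,-0.12,0.2],[0,0,0,0,0,-0.12,0.2],[0,0,0,0,0,-0.12,0.2],[0,0,0,0,0,-0.12,0.2],[0,0,0,0,0,-0.12,0.2]]'
python3 -m jog '[[0,0,0,0,0,-0.12,0.2],[0,0,0,0,0,-0.12,0.2],[0,0,0,0,0,-0.116,0.2]]' >/dev/null
python3 -c "
from h import *
go(.586,-.2435,.27,1.48)"
```

```text
t: 5.67
tool_pos: [0.4229, -0.2596, 0.275]
tcp_rot: [0.845, 0.534, -0.0, -0.0]
ft_force: [-0.0, 0.2, -0.7]
width: 0.0513
grip_force: 0.0
t 5.92 pos [ 0.4229 -0.2596  0.275 ] psi 1.484 shift mm [ 30.3 161.1   5. ] turn [-0.0002 -0.0001  0.0036] F [-0.2 -0.3 -0.5] w 51.3
```

```bash
python3 -m jog '[[0.005,0.026,0,0,0,0.004,0.2],[0.005,0.027,0,0,0,0,0.2],[0.005,0.027,0,0,0,0,0.2],[0.005,0.027,0,0,0,0,0.2],[0.005,0.027,0,0,0,0,0.2],[0.005,0.027,0,0,0,0,0.2],[0,0,0,0,0,0,0.2]]'
python3 - <<'E'
from h import *
for c in("scene","top"):
    im,P=cloud(c); print(c,step(P))
    for g in grips(im,P):
        if abs(g[1][1])<.5 and g[1][0]<.7 and g[4]>150: print(g)
go(.586,-.2435,.193,1.48)
E
```

```text
t: 6.5
tool_pos: [0.5903, -0.2452, 0.2754]
tcp_rot: [0.74, 0.672, 0.001, 0.002]
ft_force: [0.1, -0.2, -0.2]
width: 0.051
grip_force: 0.0
scene [(array([577.3, -99. ]), array([ 30.4, 149.7]), 84.99), (array([591.5, 102.5]), array([ 30.7, 156.1]), 85.21)]
(array([118.6, 207.5]), array([ 0.5107, -0.3675]), array([ 0.5094, -0.3686]), 62, 168)
(array([342.2, 227.6]), array([0.6546, 0.2694]), array([0.6533, 0.2704]), 61, 177)
top [(array([592.8, 105.1]), array([ 30.2, 150.5]), 85.01), (array([574.4, -96. ]), array([ 30.4, 149.9]), 84.93)]
(array([168.4, 163.3]), array([0.6523, 0.2741]), array([0.6528, 0.2731]), 71, 199)
(array([396.2, 180. ]), array([ 0.5932, -0.351 ]), array([ 0.5901, -0.3537]), 43, 169)
(array([271. , 229.7]), array([ 0.4639, -0.0055]), array([ 0.4628, -0.0028]), 26, 164)
t 6.6 pos [ 0.5865 -0.2453  0.2746] psi 1.474 shift mm [ 1.7 -0.6 81.6] turn [-0.0007 -0.0002 -0.0058] F [-0.5 -0.7  0.1] w 51.3
```

```bash
python3 -m jog '[[0.002,0,0.02,0,0,-0.006,0.2],[0,0,0.02,0,0,0,0.2],[0,0,0.02,0,0,0,0.2],[0,0,0.021,0,0,0,0.2],[0,0,0,0,0,0,0.2],[0,0,0,0,0,0,-1],[0,0,0,0,0,0,-1],[0,0,0,0,0,0,-1],[0,0,0,0,0,0,-1]]' 60
python3 -m jog '[[0,0,-0.04,0,0,0,-1],[0,0,-0.04,0,0,0,-1],[-0.01,0,-0.04,0,0,0,-1],[0.04,0,0,0,0,0,-1],[0.04,0,0,0,0,0,-1],[0.04,0,0,0,0,0,-1],[0,0,0,0,0,0,-1]]'
python3 - <<'E'
from h import *
for c in("scene","top"):
    im,P=cloud(c); print(c)
    for g in grips(im,P):
        if abs(g[1][1])<.5 and g[1][0]<.7 and g[4]>150: print(g)
go(.5405,-.0330,.31,1.48)
E
```

```text
t: 7.35
tool_pos: [0.5867, -0.2439, 0.1956]
tcp_rot: [0.739, 0.673, 0.0, 0.001]
ft_force: [0.2, 0.1, -0.0]
width: 0.0237
grip_force: 58.8
t: 7.93
tool_pos: [0.5967, -0.1288, 0.3154]
tcp_rot: [0.738, 0.674, 0.001, -0.0]
ft_force: [-0.2, -1.0, -0.3]
width: 0.024
grip_force: 59.1
scene
(array([156.7, 186.7]), array([ 0.4284, -0.261 ]), array([ 0.4276, -0.2614]), 53, 172)
(array([118.4, 207.4]), array([ 0.51  , -0.3686]), array([ 0.5087, -0.3689]), 60, 175)
(array([342.3, 227.7]), array([0.6553, 0.27  ]), array([0.6534, 0.2698]), 62, 174)
top
(array([168.3, 163.3]), array([0.6525, 0.2737]), array([0.6515, 0.2731]), 68, 202)
(array([403.4, 172.6]), array([ 0.612 , -0.3718]), array([ 0.6143, -0.3731]), 29, 219)
(array([395.3, 181.7]), array([ 0.5878, -0.3504]), array([ 0.589 , -0.3487]), 65, 156)
(array([407.2, 179.6]), array([ 0.5923, -0.3828]), array([ 0.5931, -0.3792]), 29, 214)
(array([402.7, 211.9]), array([ 0.5049, -0.3658]), array([ 0.506 , -0.3645]), 72, 194)
t 8.03 pos [ 0.5967 -0.1326  0.3151] psi 1.481 shift mm [ 94.1 -65.    4.9] turn [0.0013 0.0003 0.0008] F [-0.1 -1.  -1.3] w 23.9
```

```bash
python3 -m jog '[[0,-0.03,-0.02,0,0,0,-1],[0,-0.035,-0.01,0,0,0,-1],[0.031,0,0,0,0,0,-1],[0.031,0,0,0,0,0,-1],[0.031,0,0,0,0,0,-1],[0,0,0,0,0,0,-1],[0,0,0,0,0,0,-1]]'
python3 - <<'E'
from h import *
for c in ("top","scene"):
    im,P=cloud(c); print(c)
    for g in grips(im,P):
        if abs(g[1][1])<.5 and g[1][0]<.7 and g[4]>150: print(g)
go(.5403,-.034,.26,1.48)
E
```

```text
t: 8.62
tool_pos: [0.5407, -0.0353, 0.3446]
tcp_rot: [0.739, 0.674, 0.0, 0.0]
ft_force: [0.5, -0.9, -1.0]
width: 0.0237
grip_force: 59.3
top
(array([168.4, 163.1]), array([0.6526, 0.2734]), array([0.6529, 0.2735]), 67, 206)
(array([402.6, 211.8]), array([ 0.5048, -0.3651]), array([ 0.5063, -0.365 ]), 74, 195)
(array([364.8, 242.5]), array([ 0.4253, -0.2576]), array([ 0.4243, -0.2576]), 77, 201)
scene
(array([156.7, 186.8]), array([ 0.431 , -0.2609]), array([ 0.4279, -0.2608]), 53, 170)
(array([118.5, 207.4]), array([ 0.5103, -0.3678]), array([ 0.5087, -0.3688]), 59, 175)
(array([342.2, 227.8]), array([0.6558, 0.2693]), array([0.653 , 0.2701]), 61, 173)
t 8.72 pos [ 0.5406 -0.0365  0.3443] psi 1.478 shift mm [ 2.5 -0.5 84.3] turn [ 0.0004  0.0005 -0.0025] F [ 0.3  0.3 -0.5] w 23.6
```

```bash
python3 -m jog '[[0.003,-0.0025,0.02,0,0,-0.002,-1],[0,0,0.03,0,0,0,-1],[0,0,0.03,0,0,0,-1],[0,0,0.004,0,0,0,-1],[0,0,0,0,0,0,-1],[0,0,0,0,0,0,-1]]'
python3 - <<'E'
from h import *
go(.5385,-.0335,.245,1.48)
E
```

```text
t: 9.22
tool_pos: [0.5387, -0.0331, 0.2608]
tcp_rot: [0.739, 0.674, 0.0, 0.0]
ft_force: [0.4, -0.0, -0.4]
width: 0.0235
grip_force: 59.3
t 9.22 pos [ 0.5387 -0.0331  0.2608] psi 1.479 shift mm [-0.4 -0.2 15.8] turn [ 0.0002  0.0001 -0.0013] F [ 0.4 -0.  -0.4] w 23.5
```

```bash
python3 -m jog '[[0,0,0.004,0,0,0,-1],[0,0,0.004,0,0,0,-1],[0,0,0.003,0,0,0,-1],[0,0,0.002,0,0,0,-1],[0,0,0,0,0,0,-1]]'; python3 -m jog '[[0,0,0.002,0,0,0,-1],[0,0,0.002,0,0,0,-1],[0,0,0,0,0,0,-1]]'
```

```text
t: 9.63
tool_pos: [0.5381, -0.0322, 0.247]
tcp_rot: [0.738, 0.674, -0.0, -0.0]
ft_force: [-0.6, 0.4, -0.2]
width: 0.024
grip_force: 59.3
t: 9.88
tool_pos: [0.5384, -0.0322, 0.2435]
tcp_rot: [0.738, 0.674, 0.0, 0.0]
ft_force: [-1.3, -0.0, 4.6]
width: 0.0239
grip_force: 59.9
```

```bash
python3 -m jog '[[0,0,0.001,0,0,0,-1],[0,0,0.001,0,0,0,-1],[0,0,0.001,0,0,0,-1],[0,0,0,0,0,0,-1]]' 100; python3 -m jog '[[0,0,0.002,0,0,0,-1],[0,0,0.001,0,0,0,-1],[0,0,0.001,0,0,0,-1],[0,0,0,0,0,0,-1]]'
```

```text
t: 10.22
tool_pos: [0.5384, -0.0322, 0.2408]
tcp_rot: [0.739, 0.674, 0.0, 0.0]
ft_force: [-1.7, 0.1, 8.1]
width: 0.023
grip_force: 97.7
t: 10.55
tool_pos: [0.5385, -0.0322, 0.2385]
tcp_rot: [0.738, 0.674, 0.0, 0.0]
ft_force: [-9.4, 0.9, 30.4]
width: 0.0227
grip_force: 101.1
```

```bash
python3 -m jog '[[0,0,-0.002,0,0,0,0.2],[0,0,0,0,0,0,0.2],[0,0,-0.02,0,0,0,0.2],[0,0,-0.04,0,0,0,0.2],[0,0,-0.04,0,0,0,0.2],[-0.035,-0.021,0,0,0,0,0.2],[-0.035,-0.021,0,0,0,0,0.2],[-0.035,-0.021,0,0,0,0,0.2],[-0.035,-0.021,0,0,0,0,0.2],[-0.035,-0.021,0,0,0,0,0.2],[-0.035,-0.021,0,0,0,0,0.2],[0,0,0,0,0,0,0.2]]' 60
python3 - <<'E'
from h import *
for c in ("top","scene"):
    im,P=cloud(c); print(c,step(P))
    m=near(P,(.5395,-.0325),.012,.06,.12); q=P[m]; print(m.sum(),np.round(np.median(q,0),4),np.round(np.percentile(q[:,2],[10,90]),4))
go(.4231,-.2598,.26,1.48)
E
```

```text
t: 11.55
tool_pos: [0.3902, -0.2339, 0.3379]
tcp_rot: [0.74, 0.673, -0.001, -0.0]
ft_force: [-0.5, -0.2, -0.2]
width: 0.0513
grip_force: 0.0
top [(array([592.7, 105. ]), array([ 30.4, 150. ]), 84.88), (array([574.5, -95.9]), array([ 30.4, 149. ]), 85.01)]
63 [ 0.5389 -0.0323  0.0842] [0.0808 0.0872]
scene [(array([575.5, -98.7]), array([ 30.3, 151.5]), 85.15), (array([592.4, 102.6]), array([ 30.8, 152.6]), 84.88)]
63 [ 0.5465 -0.0324  0.0837] [0.067  0.0871]
t 11.65 pos [ 0.3929 -0.2311  0.338 ] psi 1.476 shift mm [-25.7  32.8  78. ] turn [ 0.0001 -0.0001 -0.004 ] F [-0.1  0.   0.1] w 51.4
```

```bash
python3 -m jog '[[-0.013,0.016,0.02,0,0,-0.004,0.2],[-0.013,0.016,0.03,0,0,0,0.2],[0,0,0.03,0,0,0,0.2],[0,0,0.03,0,0,0,0.2],[0,0,0.033,0,0,0,0.2],[0,0,0,0,0,0,0.2],[0,0,0,0,0,0,-1],[0,0,0,0,0,0,-1],[0,0,0,0,0,0,-1],[0,0,0,0,0,0,-1]]'
python3 -m jog '[[0,0,-0.04,0,0,0,-1],[0,0,-0.04,0,0,0,-1],[0,0,-0.04,0,0,0,-1],[0,0,-0.03,0,0,0,-1],[0,0.03,0,0,0,0,-1],[0.04,0.02,0,0,0,0,-1],[0.04,0.02,0,0,0,0,-1],[0.04,0.02,0,0,0,0,-1],[0.04,0,0,0,0,0,-1],[0.04,0,0,0,0,0,-1],[0.04,0,0,0,0,0,-1],[0.04,0,0,0,0,0,-1]]'
python3 - <<'E'
from h import *
go(.5458,.0465,.26,1.48)
E
```

```text
t: 12.48
tool_pos: [0.4241, -0.2589, 0.197]
tcp_rot: [0.737, 0.676, 0.0, 0.002]
ft_force: [-0.2, -0.6, 0.1]
width: 0.0237
grip_force: 58.8
t: 13.48
tool_pos: [0.5322, 0.0065, 0.3467]
tcp_rot: [0.737, 0.676, 0.001, 0.001]
ft_force: [1.6, -0.7, -0.9]
width: 0.0237
grip_force: 59.2
t 13.48 pos [0.5322 0.0065 0.3467] psi 1.484 shift mm [41.   9.8 86.8] turn [ 0.0025 -0.0003  0.0035] F [ 1.6 -0.7 -0.9] w 23.7
```

```bash
python3 -m jog '[[0.021,0.005,0,0,0,0.003,-1],[0.02,0.005,0,0,0,0,-1],[0,0,0.02,0,0,0,-1],[0,0,0.03,0,0,0,-1],[0,0,0.03,0,0,0,-1],[0,0,0.004,0,0,0,-1],[0,0,0,0,0,0,-1],[0,0,0,0,0,0,-1]]'
python3 - <<'E'
from h import *
go(.5458,.0470,.26,1.48)
E
```

```text
t: 14.15
tool_pos: [0.5466, 0.0445, 0.2627]
tcp_rot: [0.738, 0.674, 0.001, 0.0]
ft_force: [0.4, 0.4, -0.5]
width: 0.0239
grip_force: 59.2
t 14.15 pos [0.5466 0.0445 0.2627] psi 1.481 shift mm [ 2.4 -1.   2.7] turn [ 0.0016 -0.0003  0.0005] F [ 0.4  0.4 -0.5] w 23.9
```

```bash
python3 -m jog '[[0.0025,-0.001,0.003,0,0,0,-1],[0,0,0.003,0,0,0,-1],[0,0,0.003,0,0,0,-1],[0,0,0.003,0,0,0,-1],[0,0,0.002,0,0,0,-1],[0,0,0,0,0,0,-1]]' 100; python3 -m jog '[[0,0,0.002,0,0,0,-1],[0,0,0.002,0,0,0,-1],[0,0,0,0,0,0,-1]]'
```

```text
t: 14.65
tool_pos: [0.5453, 0.0472, 0.2469]
tcp_rot: [0.738, 0.675, -0.0, -0.0]
ft_force: [-0.6, 0.6, 0.2]
width: 0.0227
grip_force: 98.9
t: 14.9
tool_pos: [0.5453, 0.0471, 0.2435]
tcp_rot: [0.738, 0.675, 0.0, -0.0]
ft_force: [-1.5, -0.4, 5.0]
width: 0.0225
grip_force: 99.2
```

```bash
python3 -m jog '[[0,0,0.001,0,0,0,-1],[0,0,0.001,0,0,0,-1],[0,0,0.001,0,0,0,-1],[0,0,0.001,0,0,0,-1],[0,0,0,0,0,0,-1]]'; python3 -m jog '[[0,0,0.001,0,0,0,-1],[0,0,0.001,0,0,0,-1],[0,0,0,0,0,0,-1]]'
```

```text
t: 15.32
tool_pos: [0.5454, 0.0472, 0.2398]
tcp_rot: [0.738, 0.675, 0.0, 0.0]
ft_force: [-3.7, 0.4, 9.5]
width: 0.0226
grip_force: 100.1
t: 15.57
tool_pos: [0.5454, 0.0472, 0.2397]
tcp_rot: [0.738, 0.675, 0.0, 0.0]
ft_force: [-10.9, -0.4, 34.1]
width: 0.0226
grip_force: 102.9
```

```bash
python3 -m jog '[[0,0,-0.003,0,0,0,0.2],[0,0,0,0,0,0,0.2],[0,0,-0.02,0,0,0,0.2],[0,0,-0.04,0,0,0,0.2],[0,0,-0.04,0,0,0,0.2],[0.034,0.012,0,0,0,0,0.2],[0.034,0.012,0,0,0,0,0.2],[0.034,0.012,0,0,0,0,0.2],[0.034,0.012,0,0,0,0,0.2],[0.034,0.012,0,0,0,0,0.2],[0.034,0.012,0,0,0,0,0.2],[0.03,0.012,0,0,0,0,0.2]]' 60
python3 - <<'E'
from h import *
for c in ("top","scene"):
    im,P=cloud(c); print(c,step(P))
    for n,p in(("r",(.5395,-.0325)),("l",(.5465,.047))):
      m=near(P,p,.012,.06,.12); q=P[m]; print(n,m.sum(),np.round(np.median(q,0),4),np.round(np.percentile(q[:,2],[10,90]),4))
    for g in grips(im,P):
        if abs(g[1][1])<.5 and g[1][0]<.7 and g[4]>150: print(g)
go(.651,.271,.26,1.48)
E
```

```text
t: 16.57
tool_pos: [0.6504, 0.2748, 0.3395]
tcp_rot: [0.738, 0.675, -0.0, -0.0]
ft_force: [-0.2, -0.2, 0.3]
width: 0.0512
grip_force: 0.0
top [(array([592.6, 105. ]), array([ 30.3, 150.4]), 84.81), (array([574.3, -95.9]), array([ 30.7, 149. ]), 84.92)]
r 60 [ 0.5389 -0.0324  0.084 ] [0.0813 0.0872]
l 65 [0.5458 0.0468 0.0839] [0.0808 0.0873]
(array([402.7, 211.7]), array([ 0.5054, -0.3659]), array([ 0.5059, -0.3654]), 73, 198)
scene [(array([575.9, -99. ]), array([ 30.6, 150.2]), 85.04), (array([591.3, 102.2]), array([ 30.3, 153.9]), 84.97)]
r 62 [ 0.5454 -0.0315  0.0844] [0.0662 0.0875]
l 56 [0.5512 0.0472 0.0841] [0.0651 0.0869]
(array([118.4, 207.4]), array([ 0.5105, -0.3679]), array([ 0.5061, -0.3685]), 59, 178)
t 16.67 pos [0.6512 0.2768 0.3393] psi 1.484 shift mm [-5.9  0.2 79.3] turn [ 0.0013 -0.0017  0.0036] F [ 0.3  0.5 -0.3] w 51.4
```

```bash
python3 -m jog '[[-0.003,0,0.02,0,0,0.004,0.2],[-0.003,0,0.04,0,0,0,0.2],[0,0,0.03,0,0,0,0.2],[0,0,0.03,0,0,0,0.2],[0,0,0.015,0,0,0,0.2],[0,0,0.01,0,0,0,0.2],[0,0,0,0,0,0,0.2],[0,0,0,0,0,0,-1],[0,0,0,0,0,0,-1],[0,0,0,0,0,0,-1],[0,0,0,0,0,0,-1]]'
python3 -m jog '[[0,0,-0.04,0,0,0,-1],[0,0,-0.04,0,0,0,-1],[0,0,-0.04,0,0,0,-1],[0,0,-0.03,0,0,0,-1],[-0.04,0,0,0,0,0,-1],[-0.04,0,0,0,0,0,-1],[-0.04,0,0,0,0,0,-1],[-0.04,0,0,0,0,0,-1],[-0.04,0,0,0,0,0,-1],[-0.03,0,0,0,0,0,-1],[0,0,0,0,0,0,-1],[0,0,0,0,0,0,-1]]'
python3 - <<'E'
from h import *
go(.6255,.0390,.262,1.48)
E
```

```text
t: 17.58
tool_pos: [0.6503, 0.267, 0.1973]
tcp_rot: [0.74, 0.673, 0.002, 0.001]
ft_force: [-0.3, -0.7, 6.6]
width: 0.0239
grip_force: 59.4
t: 18.58
tool_pos: [0.6277, 0.0362, 0.3459]
tcp_rot: [0.741, 0.672, 0.0, 0.0]
ft_force: [-0.1, 1.1, -0.5]
width: 0.0238
grip_force: 59.1
t 18.58 pos [0.6277 0.0362 0.3459] psi 1.474 shift mm [ 2.5 -2.6 83.9] turn [ 0.0011 -0.0003 -0.006 ] F [-0.1  1.1 -0.5] w 23.8
```

```bash
cat >> h.py <<'E'
def held(rad):
    o=env.get_obs(); t=o["tool_pos"]; zt=t[2]-.197+.016
    for c in("top","scene"):
        im,P=cloud(c); m=near(P,t,.05,zt-.005,zt+.004); q=P[m][:,:2]
        if m.sum()>20:
            h=cv2.convexHull((q*1000).astype(np.float32)).reshape(-1,2)/1000
            (cx,cy),r=cv2.minEnclosingCircle((q*1000).astype(np.float32))
            print(c,m.sum(),"circle",round(cx,1),round(cy,1),round(r,1),"ext",np.round(q.min(0),4),np.round(q.max(0),4),"tool",np.round(t,4))
E
python3 - <<'E'
from h import *
held(.0355); go(.6255,.0390,.262,1.48)
E
```

```text
top 145 circle 626.1 43.8 34.7 ext [0.5978 0.0092] [0.6397 0.0772] tool [0.6277 0.0362 0.3459]
scene 296 circle 630.2 41.3 36.7 ext [0.5987 0.0068] [0.6669 0.0765] tool [0.6277 0.0362 0.3459]
t 18.68 pos [0.628  0.0382 0.3457] psi 1.476 shift mm [ 0.5 -2.6 83.7] turn [ 0.0009 -0.0006 -0.0035] F [-0.2  0.1 -1.1] w 23.9
```

```bash
python3 -m jog '[[-0.0035,-0.0025,0.02,0,0,-0.004,-1],[0,0,0.03,0,0,0,-1],[0,0,0.03,0,0,0,-1],[0,0,0.004,0,0,0,-1],[0,0,0,0,0,0,-1],[0,0,0,0,0,0,-1],[0,0,0,0,0,0,-1]]' 100
python3 - <<'E'
from h import *
held(.0355);go(.6255,.0348,.262,1.48)
E
```

```text
t: 19.27
tool_pos: [0.6259, 0.0351, 0.263]
tcp_rot: [0.738, 0.675, 0.001, 0.001]
ft_force: [0.1, 0.2, -0.3]
width: 0.0227
grip_force: 98.2
top 49 circle 625.4 41.7 34.4 ext [0.6133 0.008 ] [0.6352 0.075 ] tool [0.6259 0.0351 0.263 ]
scene 282 circle 628.2 44.7 40.6 ext [0.5961 0.0045] [0.6635 0.0847] tool [0.6259 0.0351 0.263 ]
t 19.37 pos [0.6258 0.0348 0.263 ] psi 1.481 shift mm [ 0.  -0.3  1. ] turn [ 0.0029 -0.0004  0.0011] F [ 0.5 -0.7  0.1] w 22.6
```

```bash
python3 -m jog '[[0,0,0.004,0,0,0,-1],[0,0,0.004,0,0,0,-1],[0,0,0.003,0,0,0,-1],[0,0,0.003,0,0,0,-1],[0,0,0.002,0,0,0,-1],[0,0,0,0,0,0,-1]]'; python3 -m jog '[[0,0,0.001,0,0,0,-1],[0,0,0.001,0,0,0,-1],[0,0,0.001,0,0,0,-1],[0,0,0,0,0,0,-1]]'
```

```text
t: 19.87
tool_pos: [0.6249, 0.0344, 0.2451]
tcp_rot: [0.738, 0.675, -0.0, -0.0]
ft_force: [-2.1, -0.6, 3.7]
width: 0.0228
grip_force: 99.4
t: 20.2
tool_pos: [0.6249, 0.0344, 0.2426]
tcp_rot: [0.738, 0.675, -0.0, -0.0]
ft_force: [-3.0, -0.6, 8.0]
width: 0.0225
grip_force: 99.6
```

```bash
python3 -m jog '[[0,0,0.001,0,0,0,-1],[0,0,0.001,0,0,0,-1],[0,0,0.001,0,0,0,-1],[0,0,0,0,0,0,-1]]'; python3 -m jog '[[0,0,0.001,0,0,0,-1],[0,0,0,0,0,0,-1]]'
```

```text
t: 20.53
tool_pos: [0.6249, 0.0344, 0.2405]
tcp_rot: [0.738, 0.675, -0.0, -0.0]
ft_force: [-7.7, 0.2, 17.2]
width: 0.0223
grip_force: 101.0
t: 20.7
tool_pos: [0.625, 0.0343, 0.2404]
tcp_rot: [0.738, 0.675, -0.0, -0.0]
ft_force: [-10.3, -1.3, 26.4]
width: 0.0226
grip_force: 102.1
```

```bash
python3 -m jog '[[0,0,-0.003,0,0,0,0.2],[0,0,0,0,0,0,0.2],[0,0,-0.02,0,0,0,0.2],[0,0,-0.04,0,0,0,0.2],[0,0,-0.04,0,0,0,0.2],[-0.035,-0.007,0,0,0,0,0.2],[-0.035,-0.007,0,0,0,0,0.2],[-0.035,-0.007,0,0,0,0,0.2],[-0.035,-0.007,0,0,0,0,0.2],[-0.035,-0.007,0,0,0,0,0.2],[-0.035,-0.007,0,0,0,0,0.2],[-0.035,-0.007,0,0,0,0,0.2]]' 60
python3 -m jog '[[-0.035,-0.007,0,0,0,0,0.2],[-0.035,-0.007,0,0,0,0,0.2],[-0.035,-0.007,0,0,0,0,0.2],[-0.035,-0.007,0,0,0,0,0.2],[-0.026,-0.007,0,0,0,0,0.2],[0,0,0,0,0,0,0.2],[0,0,0,0,0,0,0.2],[0,0,0,0,0,0,0.2]]' >/dev/null
python3 - <<'E'
from h import *
for c in ("top","scene"):
    im,P=cloud(c); print(c)
    for n,p in(("bl",(.626,.040)),):
      m=near(P,p,.012,.06,.12); q=P[m]; print(n,m.sum(),np.round(np.median(q,0),4),np.round(np.percentile(q[:,2],[10,90]),4))
go(.5035,-.3675,.194,1.48)
E
```

```text
t: 21.7
tool_pos: [0.5535, -0.2067, 0.3407]
tcp_rot: [0.738, 0.675, -0.0, -0.0]
ft_force: [0.2, 0.1, -0.1]
width: 0.0514
grip_force: 0.0
top
bl 65 [0.6255 0.0399 0.0846] [0.0805 0.0878]
scene
bl 66 [0.6308 0.0408 0.0842] [0.0658 0.087 ]
t 22.47 pos [ 0.5048 -0.3663  0.3408] psi 1.482 shift mm [ -1.4  -1.1 146.8] turn [-0.0004 -0.0005  0.0018] F [0.5 0.4 0.5] w 51.0
```

```bash
python3 -m jog '[[-0.0015,-0.001,0.02,0,0,0.002,0.2],[0,0,0.04,0,0,0,0.2],[0,0,0.03,0,0,0,0.2],[0,0,0.03,0,0,0,0.2],[0,0,0.015,0,0,0,0.2],[0,0,0.01,0,0,0,0.2],[0,0,0,0,0,0,0.2],[0,0,0,0,0,0,-1],[0,0,0,0,0,0,-1],[0,0,0,0,0,0,-1],[0,0,0,0,0,0,-1],[0,0,0,0,0,0,-1]]'
python3 -m jog '[[0,0,-0.04,0,0,0,-1],[0,0,-0.04,0,0,0,-1],[0,0,-0.04,0,0,0,-1],[0,0,-0.035,0,0,0,-1],[0.035,0.01,0,0,0,0,-1],[0.035,0.01,0,0,0,0,-1],[0.035,0.01,0,0,0,0,-1],[0.035,0.01,0,0,0,0,-1],[0.035,0.01,0,0,0,0,-1],[0.035,0.01,0,0,0,0,-1],[0.035,0.01,0,0,0,0,-1],[0.035,0.01,0,0,0,0,-1]]'
python3 -m jog '[[0.028,0.003,0,0,0,0,-1],[0,0,0,0,0,0,-1],[0,0,0,0,0,0,-1],[0,0,0,0,0,0,-1]]'
python3 - <<'E'
from h import *
held(.0355);go(.6182,-.0408,.262,1.48)
E
```

```text
t: 23.47
tool_pos: [0.504, -0.3691, 0.1978]
tcp_rot: [0.739, 0.674, 0.0, 0.001]
ft_force: [1.5, 1.5, 7.2]
width: 0.0238
grip_force: 59.4
t: 24.47
tool_pos: [0.6089, -0.0956, 0.3519]
tcp_rot: [0.739, 0.674, 0.0, 0.0]
ft_force: [1.1, 0.4, 0.2]
width: 0.0236
grip_force: 59.1
t: 24.8
tool_pos: [0.614, -0.07, 0.3514]
tcp_rot: [0.739, 0.674, -0.0, 0.0]
ft_force: [-0.2, 0.2, -1.0]
width: 0.0239
grip_force: 59.1
top 94 circle 603.8 -70.1 30.0 ext [ 0.5805 -0.1   ] [ 0.6212 -0.0445] tool [ 0.614  -0.07    0.3514]
scene 303 circle 615.4 -70.8 36.4 ext [ 0.5853 -0.1051] [ 0.6507 -0.0361] tool [ 0.614  -0.07    0.3514]
t 24.9 pos [ 0.6139 -0.0708  0.3513] psi 1.478 shift mm [30.3  1.5 89.3] turn [ 0.0002  0.0003 -0.0023] F [-0.6 -1.5 -0.4] w 23.1
```

```bash
python3 -m jog '[[0.015,0.001,0,0,0,-0.002,-1],[0.0145,0.0005,0,0,0,0,-1],[0,0,0.02,0,0,0,-1],[0,0,0.03,0,0,0,-1],[0,0,0.03,0,0,0,-1],[0,0,0.009,0,0,0,-1],[0,0,0,0,0,0,-1],[0,0,0,0,0,0,-1],[0,0,0,0,0,0,-1]]' 100
python3 - <<'E'
from h import *
held(.0355);go(.6182,-.042,.262,1.48)
E
```

```text
t: 25.65
tool_pos: [0.6192, -0.0404, 0.2638]
tcp_rot: [0.738, 0.675, 0.001, 0.001]
ft_force: [0.2, 0.9, -0.2]
width: 0.0226
grip_force: 98.2
top 60 circle 618.4 -45.1 41.6 ext [ 0.6063 -0.0858] [ 0.6369 -0.005 ] tool [ 0.6192 -0.0404  0.2638]
scene 291 circle 621.7 -40.0 36.0 ext [ 0.5891 -0.0748] [ 0.6564 -0.0054] tool [ 0.6192 -0.0404  0.2638]
t 25.75 pos [ 0.6192 -0.0404  0.2639] psi 1.481 shift mm [-1.6 -0.8  1.9] turn [ 0.0029 -0.0001  0.0007] F [ 0.1  0.8 -0.2] w 22.6
```

```bash
python3 -m jog '[[-0.0015,-0.001,0.005,0,0,0,-1],[0,0,0.004,0,0,0,-1],[0,0,0.003,0,0,0,-1],[0,0,0.003,0,0,0,-1],[0,0,0.002,0,0,0,-1],[0,0,0,0,0,0,-1]]'; python3 -m jog '[[0,0,0.001,0,0,0,-1],[0,0,0.001,0,0,0,-1],[0,0,0.001,0,0,0,-1],[0,0,0,0,0,0,-1]]'
```

```text
t: 26.25
tool_pos: [0.6173, -0.0418, 0.2453]
tcp_rot: [0.738, 0.675, 0.0, -0.0]
ft_force: [-2.0, -0.2, 4.4]
width: 0.0225
grip_force: 99.4
t: 26.58
tool_pos: [0.6173, -0.0418, 0.2428]
tcp_rot: [0.738, 0.675, 0.0, 0.0]
ft_force: [-4.2, 0.7, 10.4]
width: 0.0224
grip_force: 99.7
```

```bash
python3 -m jog '[[0,0,0.001,0,0,0,-1],[0,0,0.001,0,0,0,-1],[0,0,0.001,0,0,0,-1],[0,0,0,0,0,0,-1]]'; python3 -m jog '[[0,0,0.001,0,0,0,-1],[0,0,0,0,0,0,-1]]'
```

```text
t: 26.92
tool_pos: [0.6173, -0.0418, 0.2409]
tcp_rot: [0.738, 0.675, 0.0, 0.0]
ft_force: [-7.4, 0.5, 21.3]
width: 0.0226
grip_force: 101.6
t: 27.08
tool_pos: [0.6173, -0.0418, 0.2409]
tcp_rot: [0.738, 0.675, 0.0, 0.0]
ft_force: [-10.7, 1.2, 29.9]
width: 0.0227
grip_force: 102.7
```

```bash
python3 -m jog '[[0,0,-0.003,0,0,0,0.2],[0,0,0,0,0,0,0.2],[0,0,-0.02,0,0,0,0.2],[0,0,-0.04,0,0,0,0.2],[0,0,-0.04,0,0,0,0.2],[0,-0.035,-0.02,0,0,0,0.2],[0,-0.035,0,0,0,0,0.2],[0.035,-0.035,0,0,0,0,0.2],[0.035,-0.035,0,0,0,0,0.2],[0.035,-0.03,0,0,0,0,0.2],[0,0,0,0,0,0,0.2],[0,0,0,0,0,0,0.2]]' 60
cat > look.py <<'E'
from h import *
import sys
for c in ("top","scene"):
    im,P=cloud(c); print(c,step(P)); z=P[...,2]
    cv2.imwrite(f"pics/{c}{sys.argv[1]}.png",cv2.resize(im,(800,600)))
    for n,p in(("sr",(.5395,-.0325)),("sl",(.5465,.047)),("bl",(.626,.040)),("br",(.619,-.04))):
      m=near(P,p,.012,.06,.12); q=P[m]; print(n,m.sum(),np.round(np.median(q,0),4) if m.sum() else "")
    # cover: handle top (~40 mm) and plate
    m=near(P,(.416,.34),.09,.034,.046); q=(P[m][:,:2]*1000).astype(np.float32); print("handle",m.sum(),np.round(P[m][:,2].mean(),4),cv2.minAreaRect(q))
    m=near(P,(.416,.34),.17,.002,.011)&(im.min(-1)>170); q=(P[m][:,:2]*1000).astype(np.float32); print("plate",m.sum(),cv2.minAreaRect(q))
o=env.get_obs(); print(o["t"],np.round(o["tool_pos"],4),np.round(o["joint_pos"],3))
E
python3 look.py 1
```

```text
t: 28.08
tool_pos: [0.4689, 0.0638, 0.3609]
tcp_rot: [0.737, 0.676, -0.0, -0.0]
ft_force: [-0.1, 0.2, 0.2]
width: 0.051
grip_force: 0.0
top [(array([622.5, 102.3]), array([30.5, 90.1]), 84.89), (array([574.1, -95.8]), array([ 30.2, 149.6]), 85.0)]
sr 60 [ 0.5389 -0.0324  0.085 ]
sl 0 
bl 66 [0.6257 0.04   0.0839]
br 60 [ 0.6186 -0.0399  0.084 ]
handle 216 0.0392 ((418.2429504394531, 341.2674560546875), (19.937458038330078, 78.88845825195312), 2.8362247943878174)
plate 3871 ((419.2947082519531, 325.02227783203125), (158.08450317382812, 285.7286682128906), 0.1388024538755417)
scene [(array([577. , -98.9]), array([ 30.1, 153.1]), 85.04), (array([593. , 102.4]), array([ 30.4, 151.9]), 85.02)]
sr 64 [ 0.5459 -0.0321  0.0836]
sl 57 [0.552  0.0479 0.0844]
bl 66 [0.6315 0.0413 0.0838]
br 78 [ 0.6254 -0.0393  0.0839]
handle 123 0.0392 ((418.5386047363281, 337.7735595703125), (26.510395050048828, 81.04759979248047), 1.9399346113204956)
plate 1753 ((414.9120178222656, 323.25140380859375), (158.19664001464844, 279.0556335449219), 1.9072840213775635)
28.1833 [0.4704 0.0624 0.3611] [ 0.129  0.17   1.99  -0.     0.98   0.218]
```

All four lids read home (grip tops at about 84 mm). Next is the cover.

```bash
python3 -m jog '[[0.03,-0.01,0,0,0,-0.05,0.2],[0.03,-0.008,0,0,0,-0.05,0.2],[0.03,-0.01,0,0,0,-0.04,0.2],[0.03,-0.008,0,0,0,0,0.2],[0.03,-0.01,0,0,0,0,0.2],[0.03,-0.008,0,0,0,0,0.2],[0.03,-0.01,0,0,0,0,0.2],[0.03,-0.005,0.02,0,0,0,0.2],[0.03,-0.005,0.04,0,0,0,0.2],[0,0,0.04,0,0,0,0.2],[0,0,0,0,0,0,0.2],[0,0,0,0,0,0,0.2]]' 100
python3 - <<'E'
from h import *
go(.4165,.3391,.19,1.62)
for c in("scene","top"):
    im,P=cloud(c); m=(im.min(-1)>150)&near(P,(.416,.34),.16,.001,.012)
    n,l,s,ce=cv2.connectedComponentsWithStats(m.astype(np.uint8)); k=1+s[1:,4].argmax()
    print(c,cv2.minAreaRect((P[l==k][:,:2]*1000).astype(np.float32)))
E
```

```text
t: 29.18
tool_pos: [0.392, 0.3249, 0.2662]
tcp_rot: [0.689, 0.724, -0.003, -0.0]
ft_force: [0.7, -0.2, 0.1]
width: 0.0515
grip_force: 0.0
t 29.18 pos [0.392  0.3249 0.2662] psi 1.62 shift mm [13.2 25.5 76. ] turn [-0.0042  0.0034  0.0002] F [ 0.7 -0.2  0.1] w 51.5
scene ((413.503662109375, 342.14227294921875), (162.40150451660156, 248.83497619628906), 2.6767053604125977)
top ((421.6701965332031, 307.20782470703125), (154.24041748046875, 175.3619384765625), 3.1078803539276123)
```

```bash
python3 -m jog '[[0.007,0.013,0,0,0,0,0.2],[0.006,0.0125,0,0,0,0,0.2],[0,0,0.02,0,0,0,0.2],[0,0,0.02,0,0,0,0.2],[0,0,0.02,0,0,0,0.2],[0,0,0.015,0,0,0,0.2],[0,0,0.005,0,0,0,0.2],[0,0,0,0,0,0,0.2]]'
python3 - <<'E'
from h import *
go(.4165,.3391,.186,1.62)
E
```

```text
t: 29.95
tool_pos: [0.4175, 0.3397, 0.1888]
tcp_rot: [0.69, 0.724, 0.0, 0.0]
ft_force: [0.3, 0.3, 0.6]
width: 0.0513
grip_force: 0.0
t 29.95 pos [0.4175 0.3397 0.1888] psi 1.62 shift mm [-0.5 -1.   2.8] turn [ 0.0008 -0.0005 -0.0005] F [0.3 0.3 0.6] w 51.3
```

```bash
python3 -m jog '[[0,0,0.003,0,0,0,0.2],[0,0,0,0,0,0,-1],[0,0,0,0,0,0,-1],[0,0,0,0,0,0,-1],[0,0,0,0,0,0,-1],[0,0,0,0,0,0,-1],[0,0,0,0,0,0,-1]]'
python3 -m jog '[[0,0,-0.03,0,0,0,-1],[0,0,-0.04,0,0,0,-1],[0,0,-0.04,0,0,0,-1],[0,0,-0.04,0,0,0,-1],[0,0,-0.02,0,0,0.034,-1],[0,0,0,0,0,0.034,-1],[0,0,0,0,0,0.034,-1],[0,0,0,0,0,0.034,-1],[0,0,0,0,0,0,-1],[0,0,0,0,0,0,-1]]'
python3 - <<'E'
from h import *
go(.5815,.0028,.335,1.484)
E
```

```text
t: 30.53
tool_pos: [0.4171, 0.3403, 0.1862]
tcp_rot: [0.689, 0.725, 0.001, 0.0]
ft_force: [-0.4, -2.1, 8.1]
width: 0.0184
grip_force: 98.4
t: 31.37
tool_pos: [0.4164, 0.3399, 0.355]
tcp_rot: [0.736, 0.676, -0.0, -0.0]
ft_force: [0.5, 0.3, -2.9]
width: 0.0184
grip_force: 99.1
t 31.37 pos [0.4164 0.3399 0.355 ] psi 1.486 shift mm [-321.9  193.1   20. ] turn [-0.0002  0.0002  0.0019] F [ 0.5  0.3 -2.9] w 18.4
```

```bash
python3 -m jog '[[-0.015,0.01,0,0,0,0.002,-1],[-0.03,0.018,0,0,0,0,-1],[-0.03,0.018,0,0,0,0,-1],[-0.03,0.018,0,0,0,0,-1],[-0.03,0.018,0,0,0,0,-1],[-0.03,0.018,0,0,0,0,-1],[-0.03,0.018,0,0,0,0,-1],[-0.03,0.018,0,0,0,0,-1],[-0.03,0.018,0,0,0,0,-1],[-0.03,0.018,0,0,0,0,-1],[-0.026,0.015,0,0,0,0,-1],[-0.01,0.006,0,0,0,0,-1]]'
python3 -m jog '[[0,0,0,0,0,0,-1],[0,0,0,0,0,0,-1],[0,0,0,0,0,0,-1]]' >/dev/null
cat > cov.py <<'E'
from h import *
go(.5816,.004,.322,1.484)
o=env.get_obs(); t=o["tool_pos"]; zc=t[2]-.1862+.006
for c in("top","scene"):
    im,P=cloud(c); m=near(P,t,.155,zc-.006,zc+.004)&(im.min(-1)>130)
    q=(P[m][:,:2]*1000).astype(np.float32); print(c,m.sum(),"plate",[np.round(a,1) for a in cv2.minAreaRect(q)],"z",np.round(np.percentile(P[m][:,2],[10,50,90]),4))
E
python3 cov.py
```

```text
t: 32.37
tool_pos: [0.5819, 0.0001, 0.3548]
tcp_rot: [0.738, 0.675, -0.0, 0.001]
ft_force: [-0.7, 0.3, -3.4]
width: 0.0186
grip_force: 98.8
t 32.62 pos [0.5801 0.0041 0.3546] psi 1.483 shift mm [-0.   1.5 32.6] turn [-0.0012 -0.0004 -0.0006] F [-0.5  0.8 -2.8] w 18.2
top 1708 plate [array([580.4,   5.9]), array([243.8, 151.4]), np.float64(84.8)] z [0.1707 0.1737 0.1765]
scene 2503 plate [array([580.7,   3.4]), array([244.2, 152.9]), np.float64(85.2)] z [0.1733 0.1751 0.1768]
```

```bash
python3 -m jog '[[-0.0013,0.0028,0.01,0,0,0,-1],[0,0,0.015,0,0,0,-1],[0,0,0.008,0,0,0,-1],[0,0,0,0,0,0,-1],[0,0,0,0,0,0,-1]]'
python3 cov.py
```

```text
t: 33.13
tool_pos: [0.5831, 0.0021, 0.3212]
tcp_rot: [0.737, 0.676, -0.001, -0.001]
ft_force: [-0.5, 0.1, -2.9]
width: 0.0185
grip_force: 98.8
t 33.13 pos [0.5831 0.0021 0.3212] psi 1.483 shift mm [ 1.7 -1.6 -0.8] turn [-0.0016  0.0001 -0.0006] F [-0.5  0.1 -2.9] w 18.5
top 1449 plate [array([583.1,   3.9]), array([244.1, 150.3]), np.float64(84.8)] z [0.1374 0.1403 0.1432]
scene 2428 plate [array([581.9,   1.3]), array([244.1, 157.9]), np.float64(84.9)] z [0.1405 0.1422 0.1439]
```

Run:
```python
from h import *
im,P=cloud("scene"); cv2.imwrite("pics/s2.png",cv2.resize(im[150:290,170:320],(800,600),interpolation=cv2.INTER_CUBIC))
```

```text
(no output)
```

View pics/s2.png

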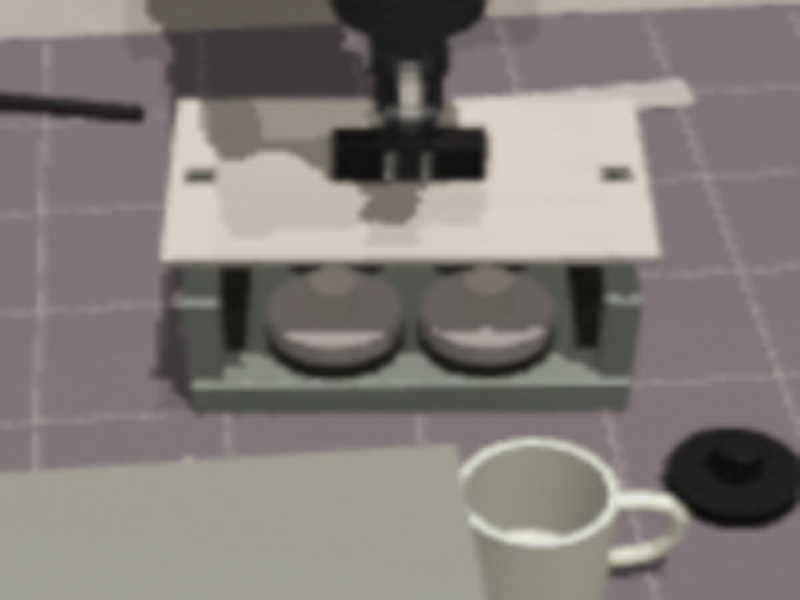

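```bash
python3 -m jog '[[0.0005,0.0005,0.004,0,0,0,-1],[0,0,0.004,0,0,0,-1],[0,0,0.003,0,0,0,-1],[0,0,0.003,0,0,0,-1],[0,0,0,0,0,0,-1]]'; python3 -m jog '[[0,0,0.003,0,0,0,-1],[0,0,0.003,0,0,0,-1],[0,0,0.003,0,0,0,-1],[0,0,0.002,0,0,0,-1],[0,0,0,0,0,0,-1]]'
```

```text
t: 33.7
tool_pos: [0.5836, 0.0022, 0.3071]
tcp_rot: [0.738, 0.675, -0.0, -0.0]
ft_force: [-0.3, 0.9, -3.1]
width: 0.018
grip_force: 98.8
t: 34.12
tool_pos: [0.5837, 0.0022, 0.2963]
tcp_rot: [0.738, 0.675, -0.0, -0.0]
ft_force: [0.4, 0.0, -3.5]
width: 0.0183
grip_force: 98.8
```

```bash
python3 -m jog '[[0,0,0.002,0,0,0,-1],[0,0,0.001,0,0,0,-1],[0,0,0.001,0,0,0,-1],[0,0,0.001,0,0,0,-1],[0,0,0,0,0,0,-1]]'; python3 -m jog '[[0,0,0.001,0,0,0,-1],[0,0,0.001,0,0,0,-1],[0,0,0.001,0,0,0,-1],[0,0,0,0,0,0,-1]]'
```

```text
t: 34.53
tool_pos: [0.5839, 0.0022, 0.2927]
tcp_rot: [0.738, 0.675, 0.0, 0.0]
ft_force: [-2.1, -0.0, 5.2]
width: 0.0183
grip_force: 100.2
t: 34.87
tool_pos: [0.5839, 0.0022, 0.29]
tcp_rot: [0.738, 0.675, 0.0, 0.0]
ft_force: [-4.8, 0.1, 7.3]
width: 0.0184
grip_force: 100.5
```

```bash
python3 -m jog '[[0,0,0.001,0,0,0,-1],[0,0,0.001,0,0,0,-1],[0,0,0.001,0,0,0,-1],[0,0,0,0,0,0,-1]]'; python3 -m jog '[[0,0,0.001,0,0,0,-1],[0,0,0,0,0,0,-1]]'
```

```text
t: 35.2
tool_pos: [0.5839, 0.0022, 0.287]
tcp_rot: [0.738, 0.675, 0.0, 0.0]
ft_force: [-4.4, 0.1, 8.0]
width: 0.0183
grip_force: 100.5
t: 35.37
tool_pos: [0.5839, 0.0023, 0.2863]
tcp_rot: [0.738, 0.675, 0.0, 0.0]
ft_force: [-6.3, -1.2, 10.7]
width: 0.0182
grip_force: 100.7
```

```bash
python3 -m jog '[[0,0,0.001,0,0,0,-1],[0,0,0.001,0,0,0,-1],[0,0,0,0,0,0,-1]]'
```

```text
t: 35.62
tool_pos: [0.5839, 0.0022, 0.2862]
tcp_rot: [0.738, 0.675, 0.0, 0.0]
ft_force: [-12.6, 0.3, 30.4]
width: 0.0185
grip_force: 103.8
```

```bash
python3 -m jog '[[0,0,-0.002,0,0,0,0.2],[0,0,0,0,0,0,0.2],[0,0,-0.02,0,0,0,0.2],[0,0,-0.04,0,0,0,0.2],[0,-0.035,-0.02,0,0,0,0.2],[0,-0.035,0,0,0,0,0.2],[0,-0.035,0,0,0,0,0.2],[0,-0.02,0,0,0,0,0.2],[0,0,0,0,0,-0.121,0.2],[0,0,0,0,0,-0.121,0.2],[0,0,0,0,0,-0.121,0.2],[0,0,0,0,0,-0.121,0.2]]' 60
python3 -m jog '[[0,0,0,0,0,-0.121,0.2],[0,0,0,0,0,-0.121,0.2],[0,0,0,0,0,-0.121,0.2],[0,0,0,0,0,-0.121,0.2],[0,0,0,0,0,-0.121,0.2],[0,0,0,0,0,-0.121,0.2],[0,0,0,0,0,-0.121,0.2],[0,0,0,0,0,-0.121,0.2],[0,0,0,0,0,-0.121,0.2],[0,0,0,0,0,0,0.2]]' >/dev/null
python3 - <<'E'
from h import *
go(.456,.0137,.3,3.055)
for c in("top","scene"):
    im,P=cloud(c); m=near(P,(.583,.003),.155,.096,.112)&(im.min(-1)>130)
    q=(P[m][:,:2]*1000).astype(np.float32); print(c,m.sum(),[np.round(a,1) for a in cv2.minAreaRect(q)],"z",np.round(np.percentile(P[m][:,2],[5,50,95]),4))
    m=near(P,(.456,.014),.03,.07,.085); q=(P[m][:,:2]*1000).astype(np.float32)
    if m.sum()>5: print("knob",m.sum(),cv2.minAreaRect(q))
    cv2.imwrite(f"pics/{c}3.png",cv2.resize(im,(800,600)))
E
```

```text
t: 36.62
tool_pos: [0.4594, 0.0133, 0.3651]
tcp_rot: [0.552, 0.834, 0.0, 0.0]
ft_force: [0.4, 0.2, -0.2]
width: 0.0513
grip_force: 0.0
t 37.45 pos [0.4595 0.0132 0.3649] psi 3.061 shift mm [ 3.6  0.2 64.9] turn [0.0001 0.0004 0.0063] F [-0.4 -0.6 -0.6] w 51.1
top 3111 [array([585. ,   4.1]), array([244.3, 150.3]), np.float64(85.0)] z [0.1008 0.1053 0.1093]
scene 2851 [array([583. ,   1.1]), array([244.2, 156.5]), np.float64(85.4)] z [0.1041 0.1067 0.1093]
knob 37 ((456.55999755859375, 13.010897636413574), (9.297666549682617, 44.518775939941406), 83.96968841552734)
```

View pics/scene3.png

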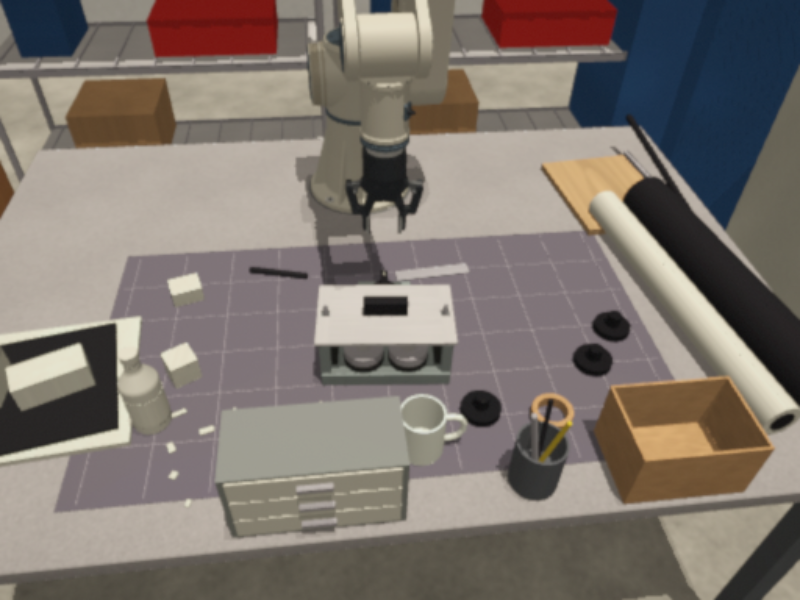

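The cover is on its pins at (385,315) with its top at about 106 mm, so it is home. Next is the knob.

```bash
python3 -m jog '[[0.0035,0,0.03,0,0,0.006,0.2],[0,0,0.03,0,0,0,0.2],[0,0,0.03,0,0,0,0.2],[0,0,0.025,0,0,0,0.2],[0,0,0.015,0,0,0,0.2],[0,0,0.006,0,0,0,0.2],[0,0,0,0,0,0,0.2],[0,0,0,0,0,0,-1],[0,0,0,0,0,0,-1],[0,0,0,0,0,0,-1],[0,0,0,0,0,0,-1],[0,0,0,0,0,0,-1]]' 40
python3 - <<'E'
from h import *
go(.456,.0137,.228,3.055)
E
```

```text
t: 38.55
tool_pos: [0.4566, 0.0143, 0.2303]
tcp_rot: [0.047, 0.999, 0.001, 0.001]
ft_force: [-0.9, 10.4, 5.5]
width: 0.013
grip_force: 40.5
t 38.55 pos [0.4566 0.0143 0.2303] psi 3.048 shift mm [ 0.5 -0.7  2.2] turn [ 0.0019  0.0025 -0.0066] F [-0.9 10.4  5.5] w 13.0
```

```bash
python3 -m jog '[[0,0.0007,0,0,0,0,-1],[0,0,0,0,0,0.1,-1],[0,0,0,0,0,0.1,-1],[0,0,0,0,0,0.1,-1],[0,0,0,0,0,0.1,-1],[0,0,0,0,0,0.1,-1],[0,0,0,0,0,0.1,-1],[0,0,0,0,0,0.1,-1],[0,0,0,0,0,0.1,-1],[0,0,0,0,0,0.1,-1],[0,0,0,0,0,0.1,-1],[0,0,0,0,0,0.08,-1]]'
python3 - <<'E'
from h import *
go(.456,.0137,.228,3.055); print(env.get_obs()["wrist_torque"])
E
```

```text
t: 39.55
tool_pos: [0.4562, 0.0141, 0.2303]
tcp_rot: [0.555, 0.832, 0.0, 0.001]
ft_force: [-1.2, 0.4, 8.5]
width: 0.013
grip_force: 44.2
t 39.55 pos [0.4562 0.0141 0.2303] psi 1.965 shift mm [-0.3 -0.4  2.3] turn [ 6.0000e-04  1.4000e-03 -1.0901e+00] F [-1.2  0.4  8.5] w 13.0
[-0.07489893  0.9238439   0.84588944]
```

Turned 1.08 rad to the stop. Now I'll release, lift clear and check everything.

```bash
python3 -m jog '[[0,0,0,0,0,0,0.2],[0,0,0,0,0,0,0.2],[0,0,0,0,0,0,0.2],[0,0,-0.02,0,0,0,0.2],[0,0,-0.04,0,0,0,0.2],[0,0,-0.04,0,0,0,0.2],[0,0,-0.03,0,0,0,0.2],[-0.03,-0.03,0,0,0,0,0.2],[-0.03,-0.03,0,0,0,0,0.2],[-0.03,-0.03,0,0,0,0,0.2],[0,0,0,0,0,0,0.2],[0,0,0,0,0,0,0.2]]'
python3 - <<'E'
from h import *
for c in("top","scene"):
    im,P=cloud(c); m=near(P,(.583,.003),.155,.096,.112)&(im.min(-1)>130)
    q=(P[m][:,:2]*1000).astype(np.float32); print(c,m.sum(),[np.round(a,1) for a in cv2.minAreaRect(q)],"z",np.round(np.percentile(P[m][:,2],[5,50,95]),4))
    m=near(P,(.456,.014),.03,.07,.085); q=(P[m][:,:2]*1000).astype(np.float32)
    if m.sum()>5: print("knob",m.sum(),cv2.minAreaRect(q))
    m=near(P,(.583,.003),.155,.06,.095)
    cv2.imwrite(f"pics/{c}4.png",cv2.resize(im,(800,600)))
    cv2.imwrite(f"pics/c{c}4.png",cv2.resize(im[150:280,190:340] if c=="top" else im[140:260,180:320],(800,600),interpolation=cv2.INTER_CUBIC))
E
```

```text
t: 40.55
tool_pos: [0.4081, -0.1033, 0.3592]
tcp_rot: [0.554, 0.832, 0.0, 0.0]
ft_force: [1.2, 0.5, -0.4]
width: 0.0515
grip_force: 0.0
top 4867 [array([584.6,   3.9]), array([244.2, 150.9]), np.float64(85.0)] z [0.101  0.1053 0.1094]
knob 97 ((456.2592468261719, 15.791691780090332), (14.120628356933594, 44.720909118652344), 25.210792541503906)
scene 2852 [array([584.3,   1.4]), array([244.2, 155.2]), np.float64(85.1)] z [0.1042 0.1067 0.1094]
knob 70 ((457.4674377441406, 12.370376586914062), (17.525381088256836, 46.42579650878906), 26.662805557250977)
```

View pics/ctop4.png

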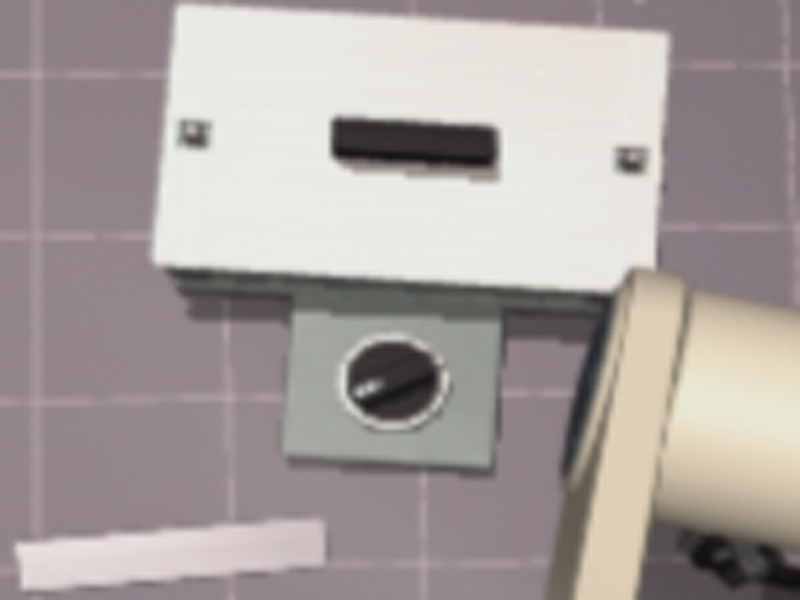

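View pics/cscene4.png

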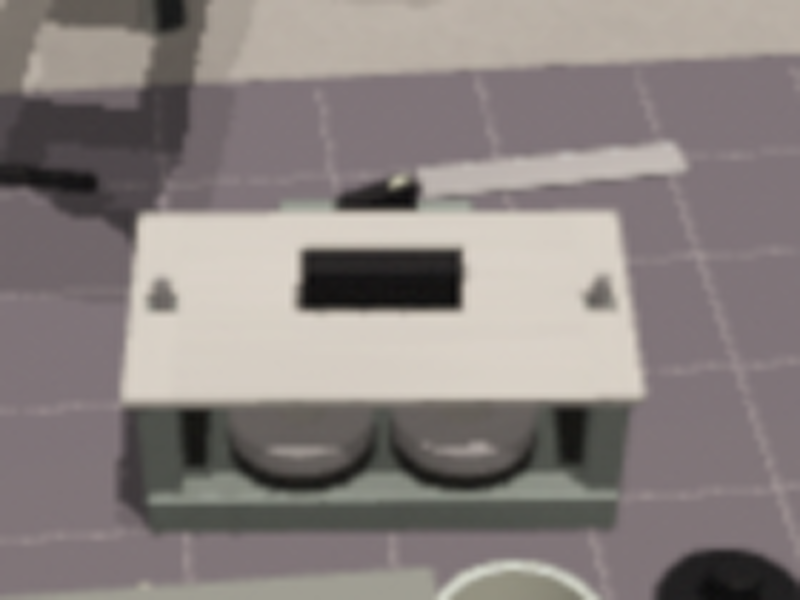

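The top crop shows both pins showing in the holes at (195,133) and (631,158), and the knob turned about 60° at (393,380). The scene crop shows the cover lying level on the cheeks with both big lids under it at (300,440) and (462,440). The knob stayed there after release, and the arm is clear.

```bash
python3 -c "
from bench import env
print(env.close_job())"
```

```text
the job is handed in; nothing more can be done
None
```

I handed the job in at about 41 s: all four steel lids are pressed home, the cover is pressed home on its pins, and the lock knob is turned about 1.08 rad, past its detent; the hand-in returned no verdict.

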